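# Unlock the ball dispenser and fill the mixing cup

## Task

Fill the mixing cup with the four steel balls: pull up the dispenser's spring pin, give it a quarter turn into its rest notch and let go so that it stays up, then draw the gate open until all four balls have dropped into the cup, and push the gate fully home again. Leave the pin resting up in its notch and the cup standing in its holder, and do not disturb the other things on the bench.

Things in the scene. Friction and masses are not known exactly. Their poses are not given: they have to be found in the camera images.
- station: the ball dispenser, a grey steel stand, fixed. Origin: on the table, straight below the spring pin's axis. z up; x runs from the gate handle (at -x) past the pin (x = 0) to the clear ball tube above the cup in its holder ring (both at x = +130 mm). Nothing is higher than 240 mm; the funnel on the tube spans x = +97 to +163 mm, y +-33 mm
- pin_grip (a point): grip point on the spring pin's flat black handle, on the pin's axis, 192 mm above the table when down; moves with the handle: an upright blade 34 mm long (this point's x), 8 mm thick (its y), top 14 mm above this point. Pin down, it lies along the station's x in a deep slot of the steel collar (36 mm square, top 168 mm above the table) and stands 38 mm clear of it
- pin_lift (a joint): height of the spring pin, m: 0 = down, locking the gate (which is free above about 0.0085); about 0.0115 = resting in the notch; 0.024 = top of travel. A spring pulls it down with 6 N at 0, 11 N at the top. Raised above 0.019 it turns freely
- pin_turn (a joint): turn of the pin's handle, rad, counter-clockwise from above; 0 = blade in line with the deep slot; stops at +-1.9. The rest notch is a V across the collar a quarter turn either way (+1.57 or -1.57, both serve): lowered within 0.3 rad of it the pin settles into the V and stays up. On the flat of the collar's top (0.018) it is not in the notch
- gate (a joint): travel of the slide gate, m: 0 = shut (fully home), 0.05 = fully open, drawn towards the station's -x. The balls fall through once it is beyond about 0.035. It stays where it is left (1.5 N of friction) and cannot be drawn while the pin is down
- gate_grip (a point): grip point on the black handle of the gate: an upright plate 40 mm wide (along the station's y), 12 mm thick (along the station's x), top 22 mm above this point, foot on the gate 48 mm below it (gate's upper face 137 mm above the table). Shut, this point is at x = -105 mm, y = 0, z = 185 mm in the station's frame; moves with the gate
- cup_center (a point): aluminium mixing cup, open on top, 72 mm across, 85 mm high, standing upright in a 12 mm high holder ring on the dispenser's foot, under the spout; this point is on its axis at half height, its z up
- ball0_center (a point): centre of a steel mixing ball, 20 mm across, stacked with the three others in the dispenser's clear tube on top of the shut gate
- ball1_center (a point): centre of another such ball
- ball2_center (a point): centre of another such ball
- ball3_center (a point): centre of another such ball
- tape: bystander: roll of brown tape, a flat ring 90 mm across and 25 mm high; loose on the bench, not part of the job; origin at its underside
- jar: bystander: small glass jar with a black lid, 48 mm across, 75 mm high; loose on the bench, not part of the job; origin at its underside
- wrench: bystander: steel wrench lying flat, 150 mm long; loose on the bench, not part of the job; origin at its underside
- tin_a: bystander: steel paint tin, 80 mm across, 110 mm high; loose on the bench, not part of the job; origin at its underside
- tin_b: bystander: white paint tin, 80 mm across, 110 mm high; loose on the bench, not part of the job; origin at its underside
- spatula: bystander: spatula lying flat, 200 mm long; loose on the bench, not part of the job; origin at its underside
- brush: bystander: brush lying flat, 180 mm long; loose on the bench, not part of the job; origin at its underside

How it is judged (in metres and radians):
On the way, in this order (a step that is already met when the one before it is completed fails the run):
1. the pin is up in its rest notch, a quarter turn round, and let go, with the gate still shut (value of joint pin_lift between 0.0095 and 0.0155 m and (value of joint pin_turn above 1.35 rad or value of joint pin_turn below -1.35 rad) and contact force between the fingers and station below 0.1 N and value of joint gate below 0.004 m), for 0.2 s.
2. the gate is drawn open and all four balls are in the cup (horizontal distance between each of ball0_center, ball1_center, ball2_center, ball3_center and cup_center below 0.034 m and z of ball0_center in the frame of cup_center between -0.0425 and 0.04 m and z of ball1_center in the frame of cup_center between -0.0425 and 0.04 m and z of ball2_center in the frame of cup_center between -0.0425 and 0.04 m and z of ball3_center in the frame of cup_center between -0.0425 and 0.04 m and value of joint gate above 0.02 m), for 0.2 s.
3. the gate is pushed home again (value of joint gate below 0.004 m), for 0.2 s.
At the end, for the whole second after the job is handed in: The pin rests in its notch (lift 0.0095 to 0.0155 m, turned at least 1.35 rad either way), the gate is shut to within 4 mm, all four balls lie inside the cup, and the cup stands upright (within 0.1 rad) in its holder, less than 12 mm from where it began (value of joint pin_lift between 0.0095 and 0.0155 m and (value of joint pin_turn above 1.35 rad or value of joint pin_turn below -1.35 rad) and horizontal distance between each of ball0_center, ball1_center, ball2_center, ball3_center and cup_center below 0.034 m and z of ball0_center in the frame of cup_center between -0.0425 and 0.04 m and z of ball1_center in the frame of cup_center between -0.0425 and 0.04 m and z of ball2_center in the frame of cup_center between -0.0425 and 0.04 m and z of ball3_center in the frame of cup_center between -0.0425 and 0.04 m and value of joint gate below 0.004 m and angle between cup_center's own z axis and vertical below 0.1 rad and distance of cup_center from where it was at the start of the episode below 0.012 m); the robot touches nothing.
It fails at once if a bystander is shifted by more than 30 mm (distance of any of tape, jar, wrench, tin_a, tin_b, spatula, brush from where it was at the start of the episode above 0.03 m).
It fails at once if the cup is tipped over by more than 30 degrees (angle between cup_center's own z axis and vertical above 0.52 rad).
It also fails if it takes over 45 s, if anything falls off the work surface, if the arm or the gripper's body presses on something with over 40 N, if the wrist force passes 120 N, or if a joint passes its speed limit or range.

## Robot

A 6-joint arm with a two-finger parallel gripper is mounted at the origin on the work surface. World frame = base frame: x ahead of the robot, y to its left, z up, the work surface at z = 0. Lengths are in m, angles in degrees, forces in N, time in s.
With the tool pointing down it reaches from about 0.3 to 0.75 m from the base axis. Payload 8.5 kg.
Tool frame: the origin (TCP) lies midway between the tips of the shut fingers; the grasp point (between the pads) lies 19 mm behind it (env.grip_depth is the distance from the TCP to the grasp point, in m); y points along the fingers, x is the direction in which the jaws open and shut, and the axes are right-handed (so a half turn about y gives the same grasp; the last joint's range is limited). The gripper opens to 85 mm and grips with 20 to 120 N. Pads are 22 mm wide; open, the fingers measure 114 mm over their backs; the gripper's body (76 mm by 85 mm) begins 54 mm behind the grasp point. The pads swing forward as they close: fully open they stand 13 mm farther back than shut.
Start: joints at [-81.836, 21.807, 74.336, -0, 83.858, -12.336], TCP at [0.193, -0.515, 0.231] pointing down, gripper open.
Joint ranges: [-178.18, 178.18], [-50.72, 133.34], [12.68, 142.11], [-81.47, 261.47], [9.98, 163.14], [-165.26, 165.26]. Speed limits (degrees/s): [136.94, 136.94, 180, 180, 180, 180].

## Interface

Orientations are given as a 3x3 rotation matrix whose columns are the frame's x, y, z axes.
In Python, from rig import env gives the robot as it stands.
- The arm moves only by the shell command python3 -m inch 'ROWS' [FORCE]. ROWS is JSON, a list that holds one entry, the list of rows, each a list of 7 numbers: the gripper command: -1 is shut, 1 is fully open, values between are in proportion, then the shift along the world's x, y, z in cm, then the turn, a rotation vector about the world's x, y, z in degrees. In form: [[[grip, dx, dy, dz, rx, ry, rz], ...]]. A call has 1 to 20 rows; each row is the pose to reach, as a shift and turn from the pose commanded when the call began; what a row does not reach only later rows make up. A row lasts 1/8 s, in which the tool goes at most 62.5 mm and 10.7 degrees, less where a joint would pass 70% of its speed; a pose out of reach is approached as far as the arm can. A call with a gripper value outside its range is refused whole. The fingers move at their own pace and stop on an object; FORCE is the grip in N (left out, the last holds). Time passes only in rows, so rows that repeat a pose let the fingers close. It gives the time, the measured TCP pose, the force and the opening at its end, in the units of the state.
- env.observe(): the state, without advancing time (a new reading comes with each control period).
- env.get_image(name): name is "scene" or "top" or "wrist"; returns a dict with "frame" (384x512x3 uint8, red, green, blue), "mtx" (3x3 intrinsics, pixels), "rvec" (rotation vector, rad) and "tvec" (3), from world to camera coordinates, as OpenCV has them. Camera axes: x right, y down, z forward; pixel columns grow to the right and rows downward; lengths in m; the calibration is good to about 2 mm. A picture is of the moment at which its call begins. There is no depth.
- env.close_job(): hands the job in, once; it reports no verdict.
The state is a dict: "time_s": time; "q": joint angles; "qvel": joint speeds; "joint_efforts": joint torques, N m; "position": TCP position; "tool_rot": TCP orientation; "ft_force": force on the tool from outside, world axes, zero at the start; "wrist_torque": the same for the moment, N m; "grip_width": finger opening in m.
Only numpy, scipy, OpenCV 4.12 (cv2) and the standard library are available. Lean on these libraries where they do the work, as an engineer would, in place of code of your own. Each camera call takes 0.05 s, during which the arm holds its last target.

## Working session

There is one attempt and no reset: what is moved stays moved. The work goes in short steps, Python scripts to look and compute and a shell command to move; the robot and the scene stay as the last step left them, time stands still between calls to the robot, and variables do not carry over. Pictures are saved under pics/ and viewed, and the job is handed in when it is done.

```bash
mkdir -p pics; ls
python3 - <<'E'
from rig import env
import cv2
print({k:v for k,v in env.observe().items() if k in('time_s','position','tool_rot','grip_width','ft_force')})
for n in("scene","top","wrist"):
    d=env.get_image(n); cv2.imwrite(f"pics/{n}0.png",d["frame"][:,:,::-1]); print(n,d["mtx"].tolist(),d["rvec"],d["tvec"])
E
```

```text
pics
{'time_s': 0.0, 'position': array([ 0.19257499, -0.51486173,  0.23070054]), 'tool_rot': array([[ 3.50202410e-01, -2.06384866e-04,  9.36674025e-01],
       [-9.36672886e-01,  1.49760490e-03,  3.50202314e-01],
       [-1.47504407e-03, -9.99998857e-01,  3.31149737e-04]]), 'ft_force': array([-0.41458581,  0.2279818 , -0.42274756]), 'grip_width': 0.08553058848414377}
scene [[402.014713494373, 0.0, 255.4922928320109], [0.0, 402.014713494373, 191.0533955991239], [0.0, 0.0, 1.0]] [ 2.05413035  1.06659357 -0.49150627] [-0.32715823 -0.19867317  1.69398456]
top [[420.13286460989417, 0.0, 246.37240608382965], [0.0, 420.13286460989417, 188.03628768351376], [0.0, 0.0, 1.0]] [ 2.18827164 -2.12794961  0.09448228] [0.00497167 0.56258413 1.32477231]
wrist [[342.50404263686056, 0.0, 253.15386496260206], [0.0, 342.50404263686056, 193.66493377644213], [0.0, 0.0, 1.0]] [-2.36822968  1.64258266  0.25287934] [-0.54933662 -0.03907298  0.37916165]
```

View pics/scene0.png

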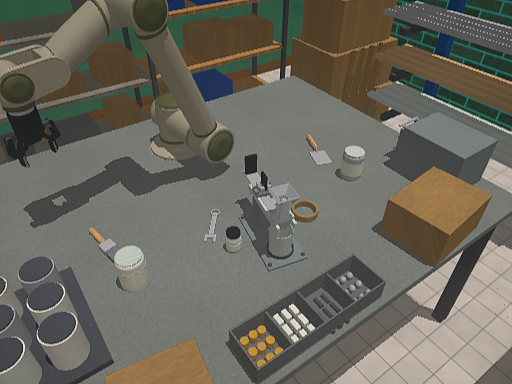

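View pics/top0.png

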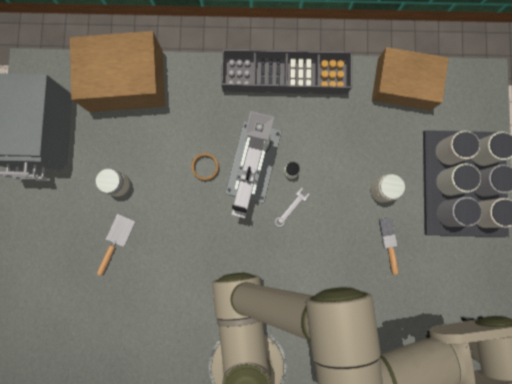

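View pics/wrist0.png

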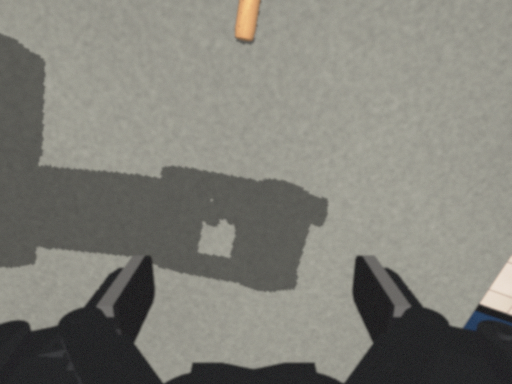

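The scene view puts the station near pixels (270,215). In the top view it runs from the gate handle at (240,210) to the spout at (262,125), with the tape, jar and wrench around it. I'll enlarge both.

Run:
```python
import cv2
a=cv2.imread("pics/top0.png")[100:230,190:320]; cv2.imwrite("pics/top0z.png",cv2.resize(a,(598,598),interpolation=cv2.INTER_CUBIC))
a=cv2.imread("pics/scene0.png")[140:280,190:340]; cv2.imwrite("pics/scene0z.png",cv2.resize(a,(600,560),interpolation=cv2.INTER_CUBIC))
```

```text
(no output)
```

View pics/top0z.png

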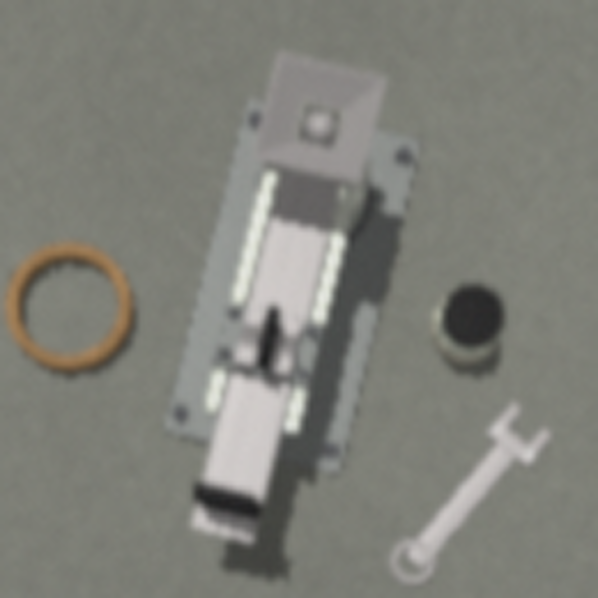

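View pics/scene0z.png

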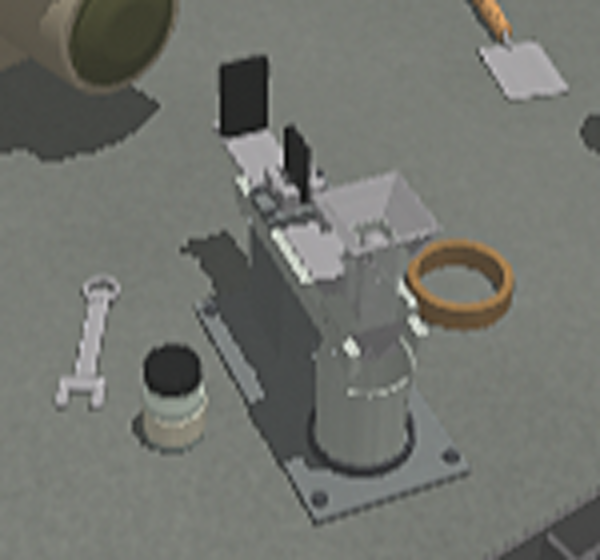

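```bash
cat > h.py <<'E'
import numpy as np, cv2
from rig import env
def proj(d,P): return cv2.projectPoints(np.atleast_2d(np.asarray(P,float)),d["rvec"],d["tvec"],d["mtx"],None)[0][:,0]
def st2w(p,P):
    P=np.atleast_2d(np.asarray(P,float)); c,s=np.cos(p[2]),np.sin(p[2])
    return np.c_[p[0]+c*P[:,0]-s*P[:,1],p[1]+s*P[:,0]+c*P[:,1],P[:,2]]
E
python3 - <<'E'
from h import *
from scipy.optimize import least_squares
T=env.get_image("top");S=env.get_image("scene")
# station-frame pts ; top zoom px
tp=[([.163,.033,.24],(283,52)),([.163,-.033,.24],(387,75)),([.097,.033,.24],(260,160)),([.097,-.033,.24],(363,180)),
([-.105,.02,.207],(197,492)),([-.105,-.02,.207],(262,508)),([.017,0,.206],(272,308)),([-.017,0,.206],(264,368))]
sp=[([-.105,.02,.207],(268,57)),([-.105,-.02,.207],(221,65)),([-.105,.02,.137],(268,127)),([-.105,-.02,.137],(222,135)),
([.163,.033,.24],(440,228)),([.097,.033,.24],(396,174)),([.163,-.033,.24],(352,252)),([-.017,0,.206],(288,127)),([.017,0,.206],(306,147)),([.13,-.036,.0],(0,0))][:9]
def r(p):
    a=proj(T,st2w(p,[x for x,_ in tp]))-(np.array([u for _,u in tp])/4.6+[190,100])
    b=proj(S,st2w(p,[x for x,_ in sp]))-(np.array([u for _,u in sp])/4+[190,140])
    return np.r_[a.ravel(),b.ravel()]
for y0 in(0,1.,-1.):
    o=least_squares(r,[.5,0,y0],loss='soft_l1'); print(o.x,np.degrees(o.x[2]),o.cost)
print(r(o.x).reshape(-1,2).round(1))
for f,n,z,of in((T,'top',4.6,(190,100)),(S,'scene',4,(190,140))):
    pts=(proj(f,st2w(o.x,[x for x,_ in tp+sp]))-of)*z
    im=cv2.imread(f"pics/{n}0z.png")
    for u in pts: cv2.circle(im,tuple(int(v) for v in u),4,(0,0,255),1)
    cv2.imwrite(f"pics/{n}0f.png",im)
np.save("st.npy",o.x)
w=st2w(o.x,[[0,0,.192],[-.105,0,.185],[.13,0,.05]]);print(w)
E
```

```text
[ 0.58974035  0.01226271 -0.22198335] -12.718709119933092 10.53763492792483
[ 0.58974035  0.01226271 -0.22198335] -12.71870912234344 10.53763492792488
[ 0.58974035  0.01226271 -0.22198335] -12.718709122434403 10.537634927924836
[[-0.  -0.6]
 [ 0.4  0.1]
 [-1.  -1.4]
 [-0.1 -0. ]
 [-0.5 -0.8]
 [-0.7 -0.8]
 [ 1.  -1. ]
 [-0.3 -2.4]
 [-0.5 -0.7]
 [-0.5 -0. ]
 [-0.7 -0.6]
 [-0.5  0.1]
 [-0.2 -1.8]
 [-0.2 -2.6]
 [-0.6 -1.7]
 [-0.4 -1.2]
 [-0.4  0.2]]
[[ 0.58974035  0.01226271  0.192     ]
 [ 0.48731677  0.03538001  0.185     ]
 [ 0.71655051 -0.01635871  0.05      ]]
```

```bash
python3 -m inch '[[[1,0,0,6,0,0,0],[1,3,4,6,0,0,-3],[1,6,8,6,0,0,-6],[1,10,13,6,0,0,-10],[1,14,18,6,0,0,-14],[1,18,23,6,0,0,-18],[1,22,29,6,0,0,-22],[1,26,34,6,0,0,-26],[1,30,40,6,0,0,-30],[1,34,45,6,0,0,-33],[1,37,49,6,0,0,-33],[1,39,51.5,6,0,0,-33.2],[1,39.7,52.7,6,0,0,-33.2],[1,39.7,52.7,6,0,0,-33.2],[1,39.7,52.7,6,0,0,-33.2]]]'
python3 - <<'E'
from h import *
d=env.get_image("wrist"); im=d["frame"][:,:,::-1].copy(); cv2.imwrite("pics/w1.png",im)
R=cv2.Rodrigues(d["rvec"])[0]; print("cam",-R.T@np.ravel(d["tvec"]))
o=env.observe(); print(o["position"],o["tool_rot"].round(3).tolist(),o["time_s"],o["q"])
p=np.load("st.npy")
pts=[[.163,.033,.24],[.163,-.033,.24],[.097,.033,.24],[.097,-.033,.24],[.017,.004,.206],[.017,-.004,.206],[-.017,.004,.206],[-.017,-.004,.206],[-.099,.02,.207],[-.099,-.02,.207],[-.111,.02,.207],[-.111,-.02,.207],[.018,.018,.168],[.018,-.018,.168],[-.018,.018,.168],[-.018,-.018,.168]]
u=proj(d,st2w(p,pts));print(u.round(1).tolist())
for x in u: cv2.circle(im,tuple(int(v) for v in x),3,(0,0,255),1)
cv2.imwrite("pics/w1f.png",cv2.resize(im,(768,576)))
E
```

```text
time_s: 2.12
position: [0.5891, 0.0107, 0.2915]
tool_rot: [[-0.221, -0.0, 0.975], [-0.975, -0.0, -0.221], [0.0, -1.0, 0.0]]
ft_force: [-0.5, -0.5, 0.5]
grip_width: 0.0855
cam [ 0.66321804 -0.00638953  0.43351765]
[0.58907676 0.0106031  0.29164416] [[-0.221, 0.0, 0.975], [-0.975, -0.0, -0.221], [0.0, -1.0, 0.0]] 2.175 [-1.04673016e+01  2.40331706e+01  6.08806445e+01 -1.18862957e-02
  9.50739242e+01  9.23244720e+01]
[[177.4, -111.2], [320.0, -111.4], [185.9, 43.6], [312.7, 43.4], [244.5, 176.1], [256.2, 176.1], [244.9, 222.2], [256.1, 222.2], [225.3, 319.9], [276.4, 319.9], [225.7, 332.7], [276.1, 332.7], [227.9, 162.9], [273.5, 162.8], [229.0, 205.9], [272.8, 205.8]]
```

View pics/w1f.png

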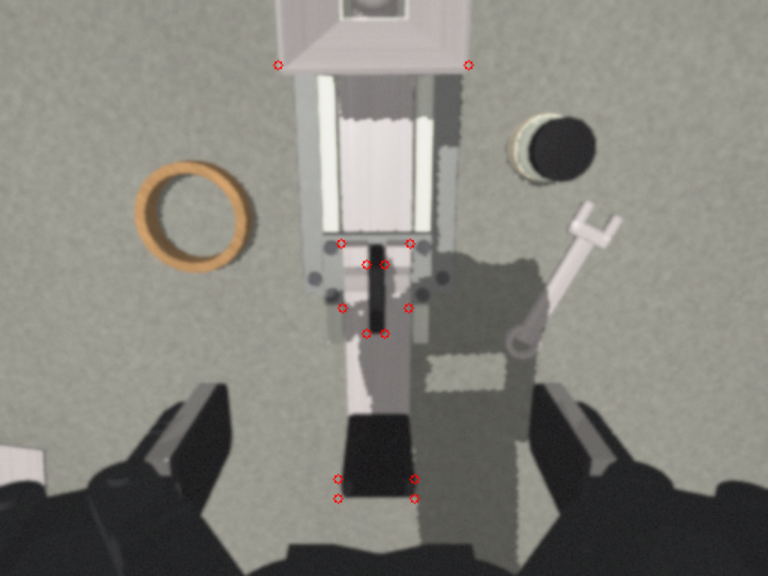

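View pics/w1.png

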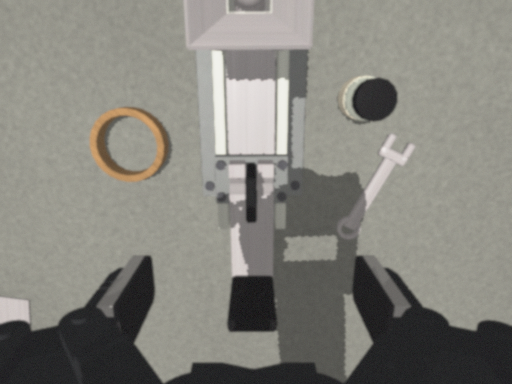

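The wrist view shows the blade at columns 246–256, with its near end at row 221, and the gate handle centred at column 252. Both match the fitted pose to about 2 mm, so I'll descend onto the blade.

```bash
python3 -m inch '[[[-0.2,0,0,-3,0,0,0],[-0.2,0,0,-7,0,0,0],[-0.2,0,0,-10,0,0,0],[-0.2,0,0,-11.5,0,0,0],[-0.2,0,0,-11.5,0,0,0],[-0.2,0,0,-11.5,0,0,0]]]' 60
python3 - <<'E'
from h import *
d=env.get_image("wrist"); cv2.imwrite("pics/w2.png",d["frame"][:,:,::-1])
d=env.get_image("scene"); cv2.imwrite("pics/s2.png",cv2.resize(d["frame"][140:260,210:340,::-1],(650,600)))
E
```

```text
time_s: 2.92
position: [0.5901, 0.0115, 0.1777]
tool_rot: [[-0.22, 0.002, 0.975], [-0.975, -0.0, -0.22], [-0.0, -1.0, 0.002]]
ft_force: [0.3, 0.3, 0.6]
grip_width: 0.0336
```

View pics/w2.png

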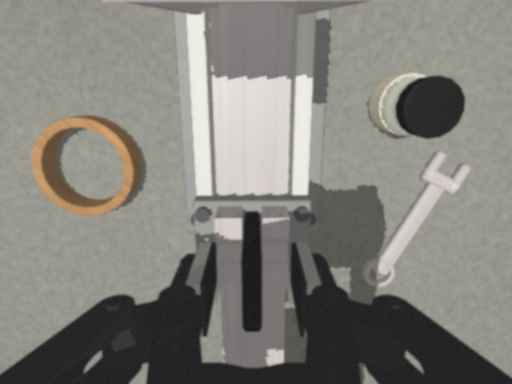

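View pics/s2.png

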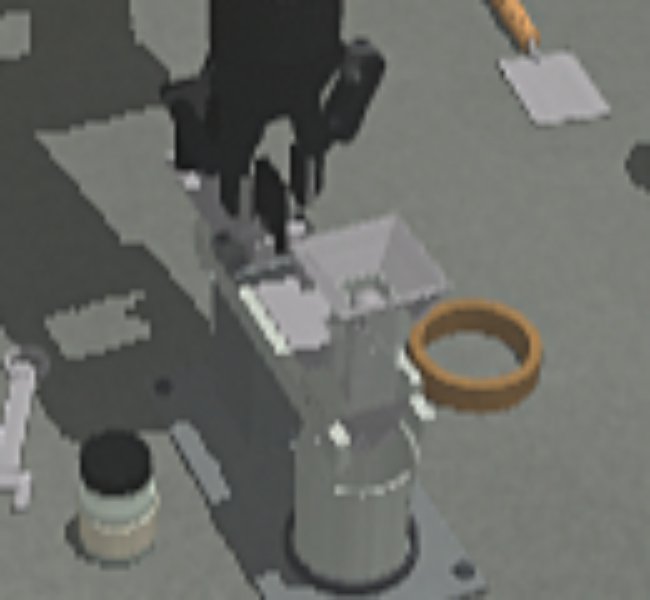

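The blade (columns 245–261) stands centred between the pads (columns 210 and 297). Next I'll close on it.

```bash
python3 -m inch '[[[-1,0,0,0,0,0,0],[-1,0,0,0,0,0,0],[-1,0,0,0,0,0,0],[-1,0,0,0,0,0,0],[-1,0,0,0.5,0,0,0],[-1,0,0,1.0,0,0,0],[-1,0,0,1.5,0,0,0],[-1,0,0,2.0,0,0,0],[-1,0,0,2.2,0,0,0],[-1,0,0,2.2,0,0,0]]]' 60
```

```text
time_s: 4.28
position: [0.5895, 0.012, 0.1975]
tool_rot: [[-0.22, -0.001, 0.976], [-0.976, 0.001, -0.22], [-0.0, -1.0, -0.001]]
ft_force: [4.7, 2.9, -10.7]
grip_width: 0.0069
```

```bash
python3 -m inch '[[[-1,0,0,0.1,0,0,0],[-1,0,0,0.1,0,0,8],[-1,0,0,0.1,0,0,16],[-1,0,0,0.1,0,0,24],[-1,0,0,0.1,0,0,32],[-1,0,0,0.1,0,0,40],[-1,0,0,0.1,0,0,48],[-1,0,0,0.1,0,0,56],[-1,0,0,0.1,0,0,64],[-1,0,0,0.1,0,0,72],[-1,0,0,0.1,0,0,80],[-1,0,0,0.1,0,0,87],[-1,0,0,0.1,0,0,90],[-1,0,0,0.1,0,0,90],[-1,0,0,0.1,0,0,90]]]' 60
python3 - <<'E'
from h import *
d=env.get_image("wrist"); cv2.imwrite("pics/w3.png",d["frame"][:,:,::-1])
print(env.observe()["wrist_torque"])
E
```

```text
time_s: 6.15
position: [0.5891, 0.0128, 0.1981]
tool_rot: [[0.976, -0.003, 0.219], [-0.219, 0.002, 0.976], [-0.003, -1.0, 0.001]]
ft_force: [4.0, 5.2, -11.6]
grip_width: 0.0073
[ 0.94033215 -0.74134591 -0.00805248]
```

View pics/w3.png

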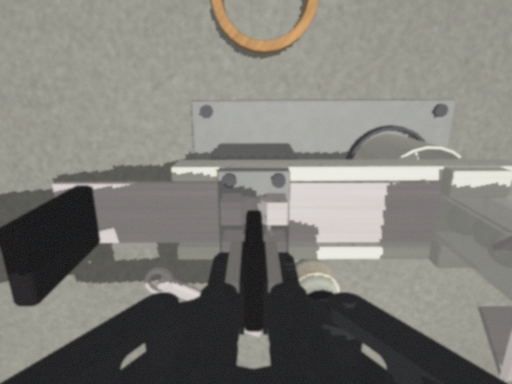

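The blade has turned with the gripper: it stands vertical at column 254, across the collar. Now I'll lower it into the notch, let go and back off upwards.

```bash
python3 -m inch '[[[-1,0,0,-0.4,0,0,0],[-1,0,0,-0.8,0,0,0],[-1,0,0,-1.1,0,0,0],[-1,0,0,-1.1,0,0,0],[-1,0,0,-1.1,0,0,0]]]' 60
python3 -m inch '[[[-0.6,0,0,0,0,0,0],[-0.4,0,0,0,0,0,0],[-0.4,0,0,0,0,0,0],[-0.4,0,0,0,0,0,0],[-0.2,0,0,2,0,0,0],[-0.2,0,0,6,0,0,0],[-0.2,0,0,8,0,0,0],[-0.2,0,0,8,0,0,0]]]'
python3 - <<'E'
from h import *
d=env.get_image("wrist"); cv2.imwrite("pics/w4.png",d["frame"][:,:,::-1])
p=np.load("st.npy")
for l in(0,.0115,.018): print(l,proj(d,st2w(p,[[.004,.017,.206+l],[-.004,.017,.206+l],[.004,-.017,.206+l],[-.004,-.017,.206+l]])).round(1).tolist())
d=env.get_image("scene"); cv2.imwrite("pics/s4.png",cv2.resize(d["frame"][140:260,210:340,::-1],(650,600)))
E
```

```text
time_s: 6.82
position: [0.5892, 0.0127, 0.1884]
tool_rot: [[0.976, -0.001, 0.219], [-0.219, 0.002, 0.976], [-0.001, -1.0, 0.001]]
ft_force: [0.3, 6.0, -1.7]
grip_width: 0.0067
time_s: 7.82
position: [0.59, 0.0117, 0.2696]
tool_rot: [[0.976, 0.003, 0.22], [-0.22, -0.001, 0.976], [0.003, -1.0, 0.0]]
ft_force: [-0.6, -0.4, -0.3]
grip_width: 0.0337
0 [[259.4, 185.1], [246.6, 185.2], [259.1, 235.1], [246.9, 235.2]]
0.0115 [[259.8, 190.5], [246.3, 190.5], [259.5, 242.8], [246.6, 242.8]]
0.018 [[260.1, 193.8], [246.2, 193.8], [259.7, 247.5], [246.5, 247.5]]
```

View pics/w4.png

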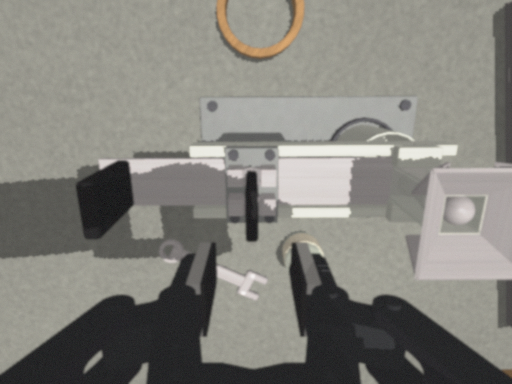

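View pics/s4.png

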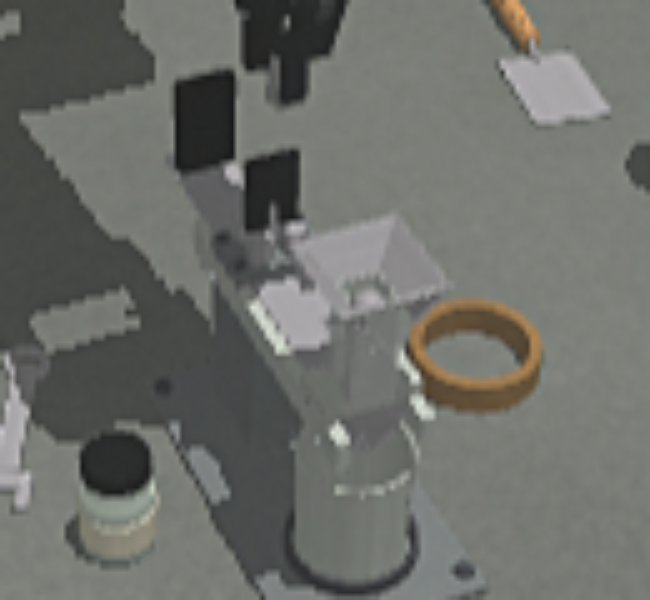

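The blade's near end is at row 241. The prediction is 243 for resting in the notch and 247 on the flat of the collar, so the pin is up in the notch and free of the fingers. Next is the gate handle.

```bash
python3 -m inch '[[[0.1,-4,0.9,0,0,0,0],[0.1,-8,1.8,0,0,0,0],[0.1,-10.1,2.3,0,0,0,0],[0.1,-10.1,2.3,-3,0,0,0],[0.1,-10.1,2.3,-7,0,0,0],[0.1,-10.1,2.3,-9.7,0,0,0],[0.1,-10.1,2.3,-9.7,0,0,0],[0.1,-10.1,2.3,-9.7,0,0,0]]]' 30
python3 - <<'E'
from h import *
d=env.get_image("wrist"); cv2.imwrite("pics/w5.png",d["frame"][:,:,::-1])
E
```

```text
time_s: 8.93
position: [0.4889, 0.0348, 0.1719]
tool_rot: [[0.976, 0.001, 0.22], [-0.22, -0.0, 0.976], [0.001, -1.0, 0.0]]
ft_force: [1.2, -0.5, 0.6]
grip_width: 0.0472
```

View pics/w5.png

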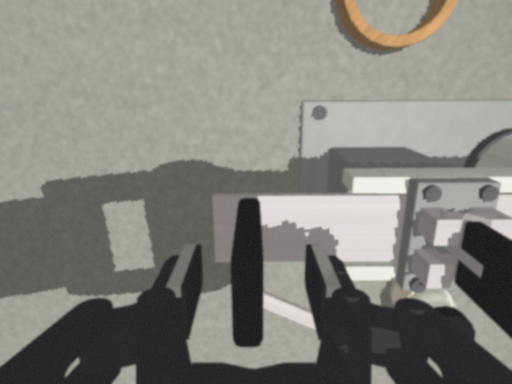

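The handle (columns 233–264) stands between the pads (202 and 305), about 2 mm off centre. I'll grip it and draw the gate.

```bash
python3 -m inch '[[[-1,0,0,0,0,0,0],[-1,0,0,0,0,0,0],[-1,0,0,0,0,0,0],[-1,-0.2,0,0,0,0,0],[-1,-0.98,0.22,0,0,0,0],[-1,-1.95,0.44,0,0,0,0],[-1,-2.93,0.66,0,0,0,0],[-1,-3.9,0.88,0,0,0,0],[-1,-4.7,1.06,0,0,0,0],[-1,-4.7,1.06,0,0,0,0],[-1,-4.7,1.06,0,0,0,0],[-1,-4.7,1.06,0,0,0,0],[-1,-4.7,1.06,0,0,0,0],[-1,-4.7,1.06,0,0,0,0]]]' 30
python3 - <<'E'
from h import *
d=env.get_image("wrist"); cv2.imwrite("pics/w6.png",d["frame"][:,:,::-1])
d=env.get_image("scene"); cv2.imwrite("pics/s6.png",cv2.resize(d["frame"][140:260,210:340,::-1],(650,600)))
d=env.get_image("top"); cv2.imwrite("pics/t6.png",cv2.resize(d["frame"][100:220,190:310,::-1],(600,600)))
E
```

```text
time_s: 10.72
position: [0.441, 0.0454, 0.1719]
tool_rot: [[0.976, 0.0, 0.22], [-0.22, -0.001, 0.976], [0.0, -1.0, -0.001]]
ft_force: [-1.4, 0.5, 8.9]
grip_width: 0.0116
```

View pics/s6.png

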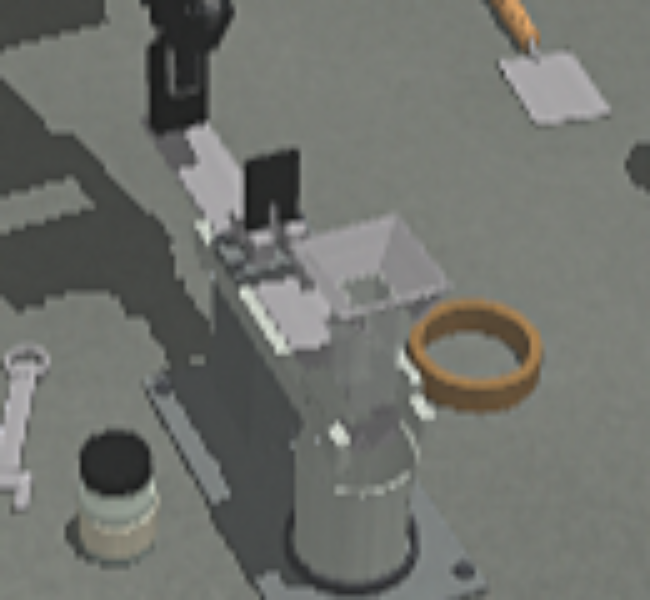

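View pics/t6.png

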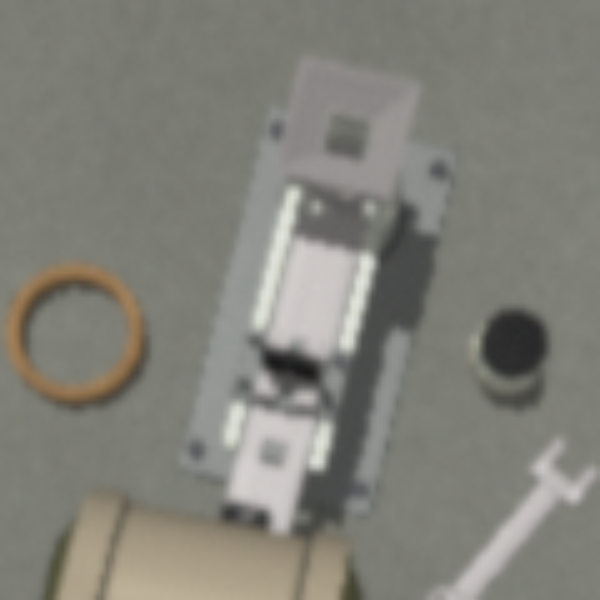

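View pics/w6.png

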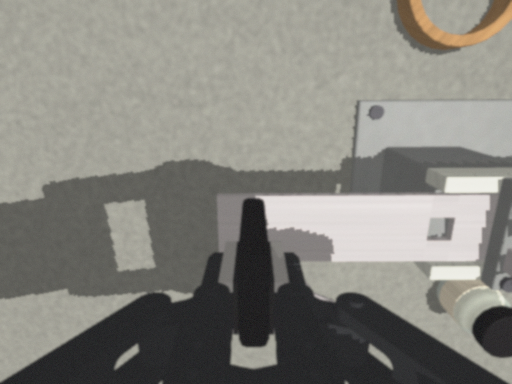

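The gate is drawn about 47 mm. The tube mouth in the top view (348,135) is now dark, where a ball showed before. I'll compare the tube more closely before shutting the gate.

Run:
```python
from h import *
a=cv2.imread("pics/s4.png")[200:600,270:490];b=cv2.imread("pics/s6.png")[200:600,270:490]
c=cv2.imread("pics/t6.png")
d=np.hstack([a,b,np.clip(cv2.absdiff(a,b)*4.0,0,255).astype(np.uint8)])
cv2.imwrite("pics/cmp.png",cv2.resize(d,(792,480)))
```

```text
(no output)
```

View pics/cmp.png

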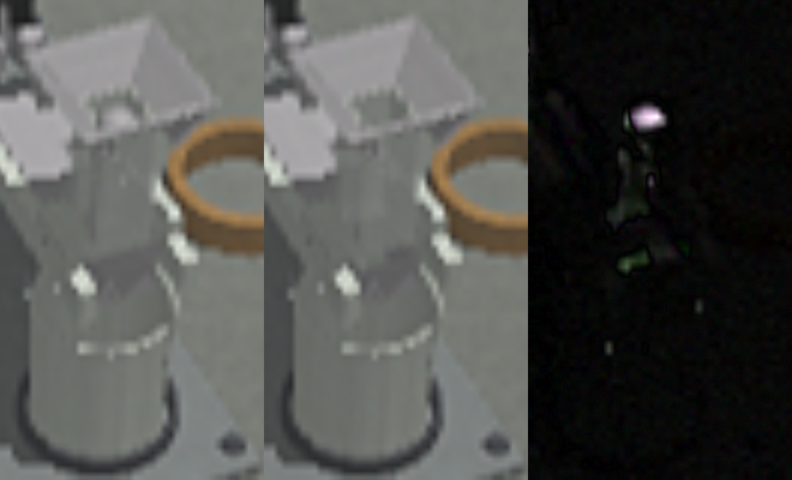

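```bash
python3 -m inch '[[[0.1,0,0,0,0,0,0],[0.1,0,0,0,0,0,0],[0.1,0,0,0,0,0,0],[0.1,0,0,5,0,0,0],[0.1,0,0,10,0,0,0],[0.1,5,-2.5,12,0,0,0],[0.1,10,-5,12,0,0,0],[0.1,15,-7.5,12,0,0,0],[0.1,20,-10,12,0,0,0],[0.1,24,-12,12,0,0,0],[0.1,26,-13.5,12,0,0,0],[0.1,26,-13.5,12,0,0,0]]]'
python3 - <<'E'
from h import *
d=env.get_image("wrist"); cv2.imwrite("pics/w7.png",d["frame"][:,:,::-1])
u=proj(d,st2w(np.load("st.npy"),[[.13,0,.2]]))[0];print(u)
x,y=int(u[0]),int(u[1])
cv2.imwrite("pics/w7z.png",cv2.resize(d["frame"][max(y-60,0):y+60,max(x-60,0):x+60,::-1],(600,600),interpolation=cv2.INTER_CUBIC))
E
```

```text
time_s: 12.38
position: [0.7023, -0.0906, 0.2893]
tool_rot: [[0.975, -0.002, 0.221], [-0.221, 0.001, 0.975], [-0.002, -1.0, 0.0]]
ft_force: [-0.2, 0.7, -0.0]
grip_width: 0.0471
[250.35955083  87.55754714]
```

View pics/w7.png

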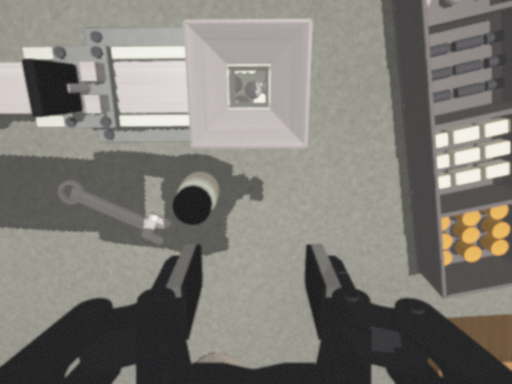

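View pics/w7z.png

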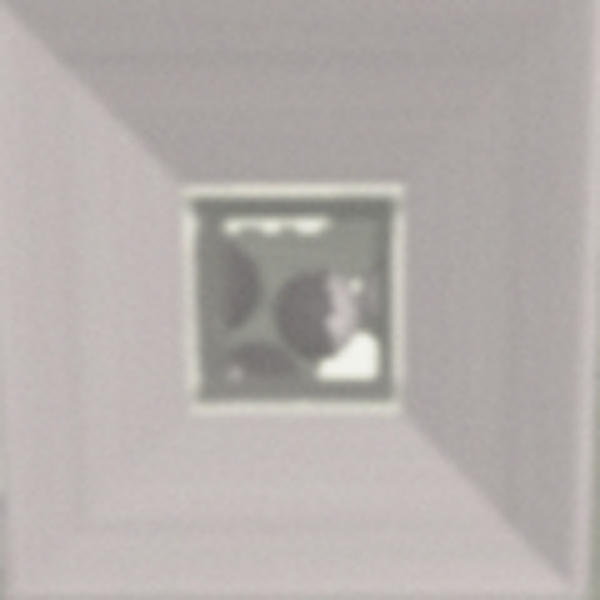

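Looking down the tube (250,87), it is clear, and the balls lie small and deep in the cup. I'll go back and push the gate home.

```bash
python3 -m inch '[[[0.1,-5,2.5,0,0,0,0],[0.1,-10,5,0,0,0,0],[0.1,-15,7.5,0,0,0,0],[0.1,-20,10,0,0,0,0],[0.1,-24,12.3,0,0,0,0],[0.1,-26,13.5,0,0,0,0],[0.1,-26,13.5,0,0,0,0],[0.1,-26,13.5,-5,0,0,0],[0.1,-26,13.5,-10,0,0,0],[0.1,-26,13.5,-12,0,0,0],[-1,-26,13.5,-12,0,0,0],[-1,-26,13.5,-12,0,0,0],[-1,-26,13.5,-12,0,0,0],[-1,-26,13.5,-12,0,0,0]]]' 30
python3 -m inch '[[[-1,0.98,-0.22,0,0,0,0],[-1,1.95,-0.44,0,0,0,0],[-1,2.93,-0.66,0,0,0,0],[-1,3.9,-0.88,0,0,0,0],[-1,4.5,-1.02,0,0,0,0],[-1,4.8,-1.08,0,0,0,0],[-1,4.9,-1.1,0,0,0,0],[-1,4.9,-1.1,0,0,0,0],[-1,4.9,-1.1,0,0,0,0]]]' 30
```

```text
time_s: 14.18
position: [0.4422, 0.0453, 0.1723]
tool_rot: [[0.976, 0.002, 0.22], [-0.22, -0.001, 0.976], [0.002, -1.0, -0.0]]
ft_force: [0.1, -0.2, 3.9]
grip_width: 0.0117
time_s: 15.3
position: [0.4869, 0.0354, 0.1722]
tool_rot: [[0.976, -0.008, 0.219], [-0.219, 0.001, 0.976], [-0.008, -1.0, -0.001]]
ft_force: [-24.1, 3.9, 17.0]
grip_width: 0.0116
```

The gate met its stop with the TCP at x = 0.487, the handle's home position. I'll release, back off and check.

```bash
python3 -m inch '[[[-1,-0.15,0.03,0,0,0,0],[0.1,-0.15,0.03,0,0,0,0],[0.1,-0.15,0.03,0,0,0,0],[0.1,-0.15,0.03,0,0,0,0],[0.1,-0.15,0.03,4,0,0,0],[0.1,-0.15,0.03,9,0,0,0],[0.1,4,-1,12,0,0,0],[0.1,8,-2,12,0,0,0],[0.1,10,-2.3,12,0,0,0],[0.1,10,-2.3,12,0,0,0],[0.1,10,-2.3,12,0,0,0]]]'
python3 - <<'E'
from h import *
d=env.get_image("wrist"); im=d["frame"][:,:,::-1].copy(); cv2.imwrite("pics/w8.png",im)
p=np.load("st.npy")
for g in(0,.004): print(g,proj(d,st2w(p,[[-.099-g,.02,.207],[-.111-g,.02,.207],[-.099-g,-.02,.207],[-.111-g,-.02,.207]])).round(1).tolist())
for l in(.0115,.018): print(l,proj(d,st2w(p,[[.004,.017,.206+l],[-.004,.017,.206+l],[.004,-.017,.206+l],[-.004,-.017,.206+l]])).round(1).tolist())
d=env.get_image("scene"); cv2.imwrite("pics/s8.png",cv2.resize(d["frame"][140:260,210:340,::-1],(650,600)))
E
```

```text
time_s: 16.68
position: [0.59, 0.0116, 0.2913]
tool_rot: [[0.976, -0.0, 0.22], [-0.22, 0.0, 0.976], [-0.001, -1.0, 0.0]]
ft_force: [0.2, -0.5, 0.7]
grip_width: 0.0469
0 [[107.5, 172.3], [89.8, 172.3], [114.6, 226.8], [97.8, 226.8]]
0.004 [[101.6, 172.3], [83.9, 172.3], [109.0, 226.8], [92.2, 226.8]]
0.0115 [[259.4, 180.7], [247.1, 180.7], [259.1, 228.8], [247.4, 228.8]]
0.018 [[259.6, 183.4], [247.0, 183.4], [259.3, 232.7], [247.2, 232.7]]
```

View pics/w8.png

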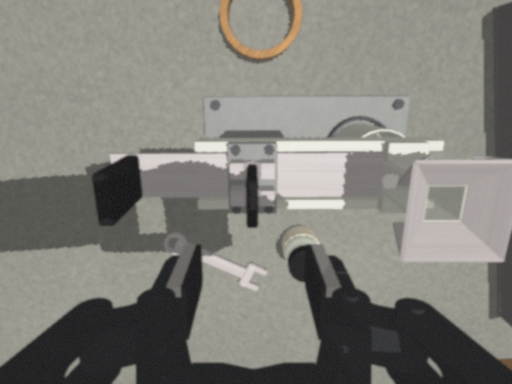

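View pics/s8.png

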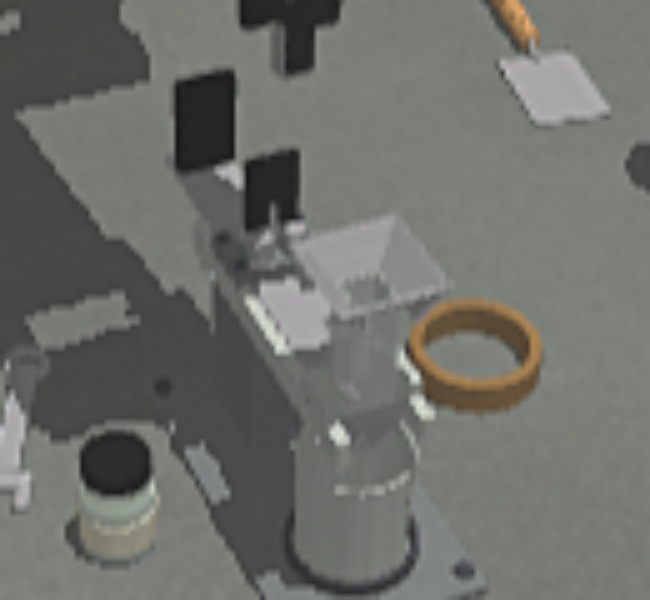

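Run:
```python
from h import *
f=lambda n:cv2.imread(f"pics/{n}.png",0)[65:160,165:245].astype(np.float32)
w=cv2.createHanningWindow((80,95),cv2.CV_32F)
for n in("s6","s8"): print(n,np.abs(f(n)-f("s4")).mean(),cv2.phaseCorrelate(f("s4"),f(n),w))
print(env.observe()["time_s"])
```

```text
s6 57.82421 ((3.950962381971557, 6.590615124606892), 0.0318737767636776)
s8 0.86276317 ((-0.14247398995988192, 0.06822251726551087), 0.8339061883588632)
16.775
```

```bash
python3 -c "
from rig import env
print(env.close_job())"
```

```text
the job is handed in; nothing more can be done
None
```

I carried out the whole job and handed it in at about 17 s of the 45 s allowed. The hand-in reports no verdict, so what follows is from my own checks.

I pulled the spring pin up about 22 mm, gave it a quarter turn counter-clockwise, lowered it into its notch and let go. I then drew the gate about 47 mm, looked down the tube, pushed the gate home to its stop (about 24 N) and backed off clear of everything.

- **Pin:** the last pictures show the blade across the collar, with its edges where they should be at about 11.5 mm of lift.
- **Gate:** in the scene image the handle is back within a small fraction of a pixel of its shut position.
- **Balls:** the tube was empty with the gate open, and the balls were lying deep in the cup. Three could be made out directly; I infer the fourth from the empty tube.
- **Cup and bystanders:** the cup, jar, tape and wrench looked unmoved. I did not re-measure the tins, spatula and brush, but the arm stayed well above them.

No check failed or disagreed with another.

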